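Graduated candles beside the cake

ROBOT

A 6-joint arm with a two-finger parallel gripper is mounted at the origin on the work surface. World frame = base frame: x ahead of the robot, y to its left, z up, the work surface at z = 0. Lengths are in mm, angles in rad, forces in N, time in s.
With the tool pointing down it reaches from about 325 to 875 mm from the base axis. Payload 4.4 kg.
Tool frame: the origin (TCP) lies on the centre line of the jaws, within the pads' length; the fingertips stand ahead of it and the grasp point (between the pads) lies 6 mm ahead of it (ctrl.tcp_to_tips is the z of the fingertips in the tool frame, in mm); z points along the fingers, y is the line along which they close (so a half turn about z gives the same grasp; the last joint's range is limited). The gripper opens to 85 mm and grips with 20 to 120 N. Pads are 22 mm wide; open, the fingers measure 114 mm over their backs; the gripper's body (76 mm by 85 mm) begins 54 mm behind the grasp point. The pads swing forward as they close: fully open they stand 13 mm farther back than shut.
Start: joints at [1.095, 0.207, 1.542, -0, 1.393, -0.15], TCP at [183.503, 544.935, 224.682] pointing down, gripper open.
Joint ranges: [-2.73, 2.73], [-0.86, 2.22], [0.23, 2.46], [-1.11, 4.25], [0.08, 2.63], [-2.82, 2.82]. Speed limits (rad/s): [2.79, 2.79, 3.14, 3.14, 3.14, 3.14].

INTERFACE

Orientations are given as a 3x3 rotation matrix whose columns are the frame's x, y, z axes.
In Python, from plant import ctrl, sensors, optics gives the robot as it stands. Calls block until the motion is done:
- ctrl.move_ptp(position, orientation): joint-space move of the TCP to a pose.
- ctrl.move_l(position, rot=None, vel=150, threshold=None): straight line of the TCP; rot=None keeps the orientation; vel is the mean speed in mm/s. With threshold (N) it stops when the force on the tool has changed by that much, and returns True; else False.
- ctrl.set_joints(angles): joint-space move.
- ctrl.gripper_to(opening, force=None): finger opening in mm; force is the grip in N (None keeps the last); returns when the fingers have stopped.
- ctrl.hold(seconds).
- ctrl.solve_ik(position, orientation): joint angles nearest the present ones, or None.
- sensors.read_state(): the state.
- optics.grab_frame(name): name is "scene" or "top"; returns (picture, depth): 480x640x3 uint8, red, green, blue; 480x640 float32, mm along the optical axis (not along the pixel's ray), 0 where there is no reading.
- optics.camera_params(name): a dict with "mtx" (3x3 intrinsics, pixels), "R" (3x3) and "t" (3): a world point X has camera coordinates R X + t. Camera axes: x right, y down, z forward; pixel columns grow to the right and rows downward; lengths in mm; the calibration is good to about 2 mm. A picture is of the moment at which its call begins. camera_params takes no time and is no camera call.
A pose or a line that the arm cannot do raises ctrl.MotionError and nothing moves.
- ctrl.finish_job(): hands the job in; it is judged then, once.
The state is a dict: "t": time; "q": joint angles; "qvel": joint speeds; "tau": joint torques, N m; "eef_pos": TCP position; "eef_rot": TCP orientation; "force": force on the tool from outside, world axes, zero at the start; "wrist_torque": the same for the moment, N m; "grip_width": finger opening in mm; "grasp_force": force on a finger pad.
Only numpy, scipy, OpenCV 4.12 (cv2) and the standard library are available. Lean on these libraries where they do the work, as an engineer would, in place of code of your own. Each camera call takes 0.05 s, during which the arm holds its last target. There are 200 camera calls.

TASK

Dress the party table's centrepiece: stand the four pillar candles on the four candle plates, one on each, so that they step down in height away from the cake - the tallest on the plate next to the cake stand, the shortest on the plate next to the water bottle. Each candle must stand upright and flat inside its plate's rim, near the middle. Do not knock any candle over on the way, and leave the cake stand and the water bottle where they are.

Things in the scene. Friction and masses are not known exactly. Their poses are not given: they have to be found in the camera images.
- candle_120_mid (a point): tallest of four beeswax pillar candles, all honey-coloured upright cylinders 50 mm in diameter with a soft black wick (10 mm) on top; this one is 120 mm tall and starts standing on the table in front of the centre board, at any place in the loose front row. The point is its centre, 60 mm above its base and as far below its top; z points up along the candle. Weighs about 224 g
- candle_95_mid (a point): second tallest of four beeswax pillar candles, all honey-coloured upright cylinders 50 mm in diameter with a soft black wick (10 mm) on top; this one is 95 mm tall and starts standing on the table in front of the centre board, at any place in the loose front row. The point is its centre, 47.5 mm above its base and as far below its top; z points up along the candle. Weighs about 177 g
- candle_70_mid (a point): second shortest of four beeswax pillar candles, all honey-coloured upright cylinders 50 mm in diameter with a soft black wick (10 mm) on top; this one is 70 mm tall and starts standing on the table in front of the centre board, at any place in the loose front row. The point is its centre, 35 mm above its base and as far below its top; z points up along the candle. Weighs about 131 g
- candle_45_mid (a point): shortest of four beeswax pillar candles, all honey-coloured upright cylinders 50 mm in diameter with a soft black wick (10 mm) on top; this one is 45 mm tall and starts standing on the table in front of the centre board, at any place in the loose front row. The point is its centre, 22.5 mm above its base and as far below its top; z points up along the candle. Weighs about 84 g
- plate_a: one of four identical dark steel candle plates that stand in a row about 105 mm apart on a wooden centre board (12 mm thick) across the table; which of the four stands where in the row changes. Round, 84 mm across outside, 76 mm inside the 4 mm wide rim, rim top 7 mm and flat floor 3 mm above its underside. The origin is the centre of its underside, 12 mm above the table (so a candle stands on it with its base 15 mm above the table). It does not move
- plate_b: one of four identical dark steel candle plates that stand in a row about 105 mm apart on a wooden centre board (12 mm thick) across the table; which of the four stands where in the row changes. Round, 84 mm across outside, 76 mm inside the 4 mm wide rim, rim top 7 mm and flat floor 3 mm above its underside. The origin is the centre of its underside, 12 mm above the table (so a candle stands on it with its base 15 mm above the table). It does not move
- plate_c: one of four identical dark steel candle plates that stand in a row about 105 mm apart on a wooden centre board (12 mm thick) across the table; which of the four stands where in the row changes. Round, 84 mm across outside, 76 mm inside the 4 mm wide rim, rim top 7 mm and flat floor 3 mm above its underside. The origin is the centre of its underside, 12 mm above the table (so a candle stands on it with its base 15 mm above the table). It does not move
- plate_d: one of four identical dark steel candle plates that stand in a row about 105 mm apart on a wooden centre board (12 mm thick) across the table; which of the four stands where in the row changes. Round, 84 mm across outside, 76 mm inside the 4 mm wide rim, rim top 7 mm and flat floor 3 mm above its underside. The origin is the centre of its underside, 12 mm above the table (so a candle stands on it with its base 15 mm above the table). It does not move
- cake_stand: white footed cake stand, 160 mm across, with a small round pink cake on it, 153 mm tall in all; it stands loose on the table in line with the row of plates, off one end of it (either end), its axis about 165 mm from the middle of the nearest plate. The origin is the centre of its foot, at table height. To be left where it is
- water_bottle: green glass water bottle with a steel cap, 72 mm in diameter, 210 mm tall, standing loose on the table off the other end of the row of plates, about 165 mm from the middle of the nearest plate. The origin is the centre of its underside, at table height. To be left where it is

How it is judged (in metres and radians):
At the end, for the whole second after the job is handed in: Each candle stands free and still on its own plate, within 14 mm of the plate's centre, upright within 0.04 rad, base on the plate's floor (-5 to +3 mm); counted along the row from the cake stand: 120, 95, 70, 45 mm (distance from the stand's axis under 217.5, 322.5, 427.5 mm, and beyond) ((horizontal distance between candle_120_mid and plate_a below 0.014 m or horizontal distance between candle_120_mid and plate_b below 0.014 m or horizontal distance between candle_120_mid and plate_c below 0.014 m or horizontal distance between candle_120_mid and plate_d below 0.014 m) and height (world z) of candle_120_mid between 0.07 and 0.078 m and angle between each of candle_120_mid, candle_95_mid, candle_70_mid, candle_45_mid's own z axis and vertical below 0.04 rad and horizontal distance between candle_120_mid and cake_stand between -0.001 and 0.2175 m and linear speed of each of candle_120, candle_95, candle_70, candle_45 below 0.02 m/s and contact force between the fingers and candle_120 below 0.1 N and (horizontal distance between candle_95_mid and plate_a below 0.014 m or horizontal distance between candle_95_mid and plate_b below 0.014 m or horizontal distance between candle_95_mid and plate_c below 0.014 m or horizontal distance between candle_95_mid and plate_d below 0.014 m) and height (world z) of candle_95_mid between 0.0575 and 0.0655 m and horizontal distance between candle_95_mid and cake_stand between 0.2165 and 0.3225 m and contact force between the fingers and candle_95 below 0.1 N and (horizontal distance between candle_70_mid and plate_a below 0.014 m or horizontal distance between candle_70_mid and plate_b below 0.014 m or horizontal distance between candle_70_mid and plate_c below 0.014 m or horizontal distance between candle_70_mid and plate_d below 0.014 m) and height (world z) of candle_70_mid between 0.045 and 0.053 m and horizontal distance between candle_70_mid and cake_stand between 0.3215 and 0.4275 m and contact force between the fingers and candle_70 below 0.1 N and (horizontal distance between candle_45_mid and plate_a below 0.014 m or horizontal distance between candle_45_mid and plate_b below 0.014 m or horizontal distance between candle_45_mid and plate_c below 0.014 m or horizontal distance between candle_45_mid and plate_d below 0.014 m) and height (world z) of candle_45_mid between 0.0325 and 0.0405 m and horizontal distance between candle_45_mid and cake_stand between 0.4265 and 9 m and contact force between the fingers and candle_45 below 0.1 N); the robot touches nothing.
It fails at once if a candle is knocked over (tilted more than 0.8 rad) (angle between any of candle_120_mid, candle_95_mid, candle_70_mid, candle_45_mid's own z axis and vertical above 0.8 rad).
It fails at once if the cake stand is shoved more than 25 mm (distance of cake_stand from where it was at the start of the episode above 0.025 m).
It fails at once if the cake stand is knocked over (angle between cake_stand's own z axis and vertical above 0.5 rad).
It fails at once if the water bottle is shoved more than 25 mm (distance of water_bottle from where it was at the start of the episode above 0.025 m).
It fails at once if the water bottle is knocked over (angle between water_bottle's own z axis and vertical above 0.5 rad).
It also fails if it takes over 104 s, if anything falls off the work surface, if the arm or the gripper's body presses on something with over 40 N, if the wrist force passes 120 N, or if a joint passes its speed limit or range.

## Working session

There is one attempt and no reset: what is moved stays moved. The work goes in short steps, each a Python script; the robot and the scene stay as the last script left them, time stands still between calls to the robot, and variables do not carry over. Pictures are saved under pics/ and viewed, at most 14 in all, crops included, and the job is handed in when it is done.

```bash
mkdir -p pics; ls
python3 - <<'E'
from plant import ctrl, sensors, optics
import cv2,numpy as np
for n in("top","scene"):
    p,d=optics.grab_frame(n); cv2.imwrite(f"pics/{n}0.png",p[:,:,::-1]); np.save(f"pics/{n}0.npy",d)
    c=optics.camera_params(n); print(n,c["mtx"].round(1).tolist(),c["R"].round(3).tolist(),c["t"].round(0))
print(ctrl.tcp_to_tips,sensors.read_state()["eef_rot"].round(2).tolist(),sensors.read_state()["t"])
E
```

```text
pics
top [[569.7, 0.0, 313.2], [0.0, 569.7, 233.5], [0.0, 0.0, 1.0]] [[-0.165, -0.986, -0.005], [-0.962, 0.162, -0.219], [0.217, -0.031, -0.976]] [ 92. 577. 931.]
scene [[528.5, 0.0, 317.6], [0.0, 528.5, 240.0], [0.0, 0.0, 1.0]] [[0.805, 0.593, 0.007], [0.394, -0.526, -0.754], [-0.443, 0.61, -0.657]] [-474. -155. 1268.]
25.0 [[-0.95, 0.32, -0.0], [0.32, 0.95, -0.0], [0.0, -0.0, -1.0]] 0.1
```

View pics/top0.png

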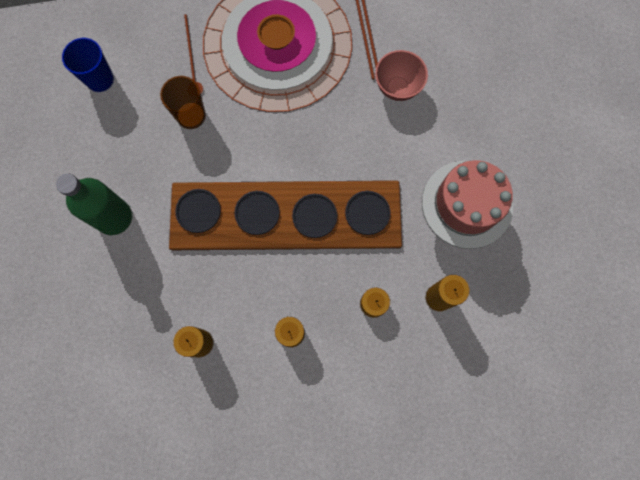

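View pics/scene0.png

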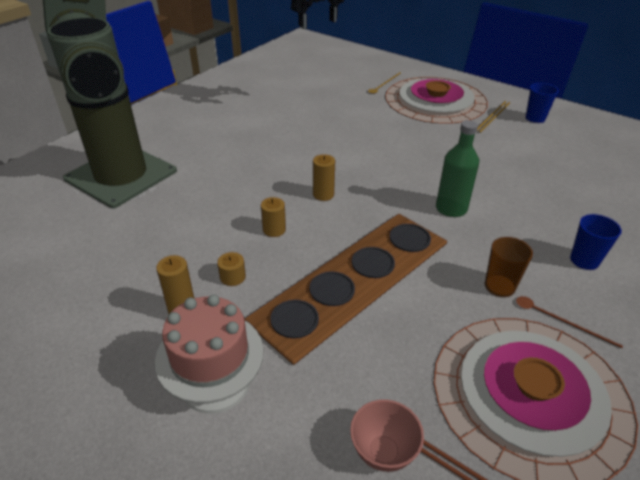

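The top view shows the four plates in a row at (199,212), (257,213), (315,216) and (368,213), with the cake at right (470,200) and the bottle at left (100,205). The candle tops are at (190,341), (290,331), (376,302) and (454,290). Next I'll turn these into positions.

```bash
cat > h.py <<'E'
from plant import ctrl, sensors, optics
import cv2,numpy as np
def cloud(n="top"):
    p,d=optics.grab_frame(n); c=optics.camera_params(n)
    v,u=np.mgrid[:480,:640]; r=np.stack([u,v,np.ones_like(u)],-1)@np.linalg.inv(c["mtx"]).T
    return p,((r*d[...,None]-c["t"])@c["R"]),d,c
def ray(px,z,c):
    o=-c["R"].T@c["t"]; r=c["R"].T@np.linalg.inv(c["mtx"])@np.array([*px,1.]); return o+r*(z-o[2])/r[2]
def fit(xy,r):  # circle centre, fixed radius, robust
    from scipy.optimize import least_squares
    return least_squares(lambda c:np.hypot(*(xy-c).T)-r,xy.mean(0),loss="soft_l1").x
def candles():
    p,W,d,c=cloud(); hsv=cv2.cvtColor(p,cv2.COLOR_RGB2HSV); h,s,v=cv2.split(hsv)
    m=((h>12)&(h<28)&(s>150)&(v>60)&(d>0)&(W[...,2]>10)&(W[...,0]<900)).astype(np.uint8)
    n,l,st,_=cv2.connectedComponentsWithStats(m); out=[]
    for i in range(1,n):
        if st[i,4]<150: continue
        P=W[l==i]; zt=np.percentile(P[:,2],90); t=(l==i)&(abs(W[...,2]-zt)<5)
        k=cv2.findContours(cv2.morphologyEx(t.astype(np.uint8),cv2.MORPH_CLOSE,np.ones((5,5))),0,1)[0]
        k=max(k,key=len); (e,ax,_)=cv2.fitEllipse(k)
        out.append((zt,ray(e,zt,c)[:2],ax,e,(W[t][:,:2].max(0)+W[t][:,:2].min(0))/2))
    return out
def plates():
    p,W,d,c=cloud(); m=((p.max(2)<75)&(W[...,2]>5)&(W[...,2]<30)).astype(np.uint8)
    n,l,st,ce=cv2.connectedComponentsWithStats(m); out=[]
    for i in range(1,n):
        if st[i,4]<600: continue
        k=cv2.findContours((l==i).astype(np.uint8),0,1)[0]; e=cv2.fitEllipse(max(k,key=len))
        out.append((st[i,4],ray(e[0],19,c)[:2],e[1],e[0],np.median(W[l==i][:,2])))
    return out
E
python3 - <<'E'
from h import *
np.set_printoptions(precision=1,suppress=True)
for x in candles(): print("C",x)
for x in plates(): print("P",x)
p,W,d,c=cloud()
for n,b in(("bottle",(60,175,135,240)),("cake",(425,160,515,245))):
    q=W[b[1]:b[3],b[0]:b[2]].reshape(-1,3); 
    for z in((20,120),(80,160),(195,230)):
        k=q[(q[:,2]>z[0])&(q[:,2]<z[1])]
        if len(k):print(n,z,k.min(0),k.max(0))
E
```

```text
C (np.float64(92.75534941932985), array([840.9, 181.2]), (4.784173011779785, 17.802885055541992), (187.08456420898438, 108.53514099121094), array([842.5, 180.8]))
C (np.float64(14.47838294289648), array([639.2,  40.1]), (71.56620025634766, 301.2853088378906), (284.826171875, 214.78443908691406), array([641.2,  39.9]))
C (np.float64(122.21640460028695), array([ 443.5, -209.1]), (28.440380096435547, 29.630544662475586), (453.3464660644531, 289.4219055175781), array([ 443.6, -210.3]))
C (np.float64(47.4896624802008), array([451.4, -90.7]), (26.10735321044922, 27.0369815826416), (375.197509765625, 301.54388427734375), array([451.7, -90.9]))
C (np.float64(72.60342073974095), array([424.1,  63.1]), (27.247854232788086, 28.354591369628906), (289.1692199707031, 331.39617919921875), array([424.3,  63.1]))
C (np.float64(97.17745500835517), array([434.2, 225.5]), (28.295209884643555, 29.656375885009766), (188.57559204101562, 341.0900573730469), array([434.3, 226.2]))
P (np.int32(1654), array([670.2, 197.2]), (44.518550872802734, 45.7540397644043), (198.04966735839844, 211.78860473632812), np.float64(15.139903898496337))
P (np.int32(1627), array([648.9,  90.2]), (44.01166915893555, 45.61722946166992), (257.0785217285156, 213.4897918701172), np.float64(15.164044010298197))
P (np.int32(1656), array([ 614.8, -110.9]), (43.6329460144043, 46.585472106933594), (367.7108154296875, 213.63494873046875), np.float64(15.304744483967767))
P (np.int32(1634), array([625.8, -13.9]), (43.952178955078125, 45.889041900634766), (314.783447265625, 216.39048767089844), np.float64(15.163843862038629))
bottle (20, 120) [655.1 321.   20. ] [714.2 377.3 120. ]
bottle (80, 160) [655.6 320.9  80.1] [724.6 392.2 159.9]
bottle (195, 230) [675.6 340.6 195.2] [706.5 368.7 213.4]
cake (20, 120) [ 514.3 -358.3   64.2] [ 670.3 -199.6  120. ]
cake (80, 160) [ 527.3 -335.6   80.1] [ 648.3 -219.9  156.9]
```

```bash
cat >> h.py <<'E'
C={120:(443.5,-209.6),95:(434.2,225.8),70:(424.2,63.1),45:(451.5,-90.8)}
P={120:(614.8,-110.9),95:(625.8,-13.9),70:(648.9,90.2),45:(670.2,197.2)}
G={120:92,95:66,70:43,45:29}   # grasp height above base
y=np.array([.984,-.176,0]); y/=np.linalg.norm(y); z=np.array([0,0,-1.])
R=np.column_stack([np.cross(y,z),y,z]); R2=np.column_stack([-np.cross(y,z),-y,z])
def pick_place(k,R,c=None):
    g=G[k]+6; c=C[k] if c is None else c; f=lambda p,h:[*p,h+g]; st=sensors.read_state
    ctrl.gripper_to(78); ctrl.move_ptp(f(c,100),R); ctrl.move_l(f(c,0),vel=120)
    ctrl.gripper_to(40,force=30); print(k,"grip",st()["grip_width"],st()["grasp_force"])
    ctrl.move_l(f(c,100),vel=150); print("lift",st()["grip_width"])
    ctrl.move_l(f(P[k],100),vel=180); ctrl.move_l(f(P[k],21),vel=120)
    hit=ctrl.move_l(f(P[k],12),vel=12,threshold=3); print("hit",hit,st()["eef_pos"]-f(P[k],15),st()["force"])
    ctrl.gripper_to(70); ctrl.move_l(f(P[k],100),vel=150); print("t",st()["t"])
E
python3 - <<'E'
from h import *
np.set_printoptions(precision=1,suppress=True)
for r in(R,R2):
    for k in C: print(k,[ctrl.solve_ik([*q,G[k]+106],r) is not None and ctrl.solve_ik([*q,G[k]+106],r).round(2)[-1] for q in(C[k],P[k])])
q=[max(abs(ctrl.solve_ik([*C[k],150],r)[-1]) for k in C) if ctrl.solve_ik([*C[120],150],r) is not None else 9 for r in(R,R2)]
pick_place(120,(R,R2)[int(np.argmin(q))])
p,_=optics.grab_frame("scene"); cv2.imwrite("pics/s1.png",p[:,:,::-1])
E
```

```text
120 [np.float64(-0.44), np.float64(-0.14)]
95 [np.float64(0.48), np.float64(0.02)]
70 [np.float64(0.12), np.float64(0.18)]
45 [np.float64(-0.21), np.float64(0.34)]
120 [np.float64(2.7), False]
95 [np.float64(-2.66), False]
70 [False, False]
45 [False, np.float64(-2.8)]Traceback (most recent call last):
  File "<stdin>", line 5, in <module>
  File "<stdin>", line 5, in <genexpr>
TypeError: 'NoneType' object is not subscriptable
```

R is the orientation to use.

Run:
```python
from h import *
np.set_printoptions(precision=1,suppress=True)
pick_place(120,R)
p,_=optics.grab_frame("scene"); cv2.imwrite("pics/s1.png",p[:,:,::-1])
```

```text
120 grip 48.60839435655338 31.034528017044067
lift 48.37568013457559
hit True [ 0.3 -0.   1.3] [-1.5 -0.   5.3]
t 9.1083
```

View pics/s1.png

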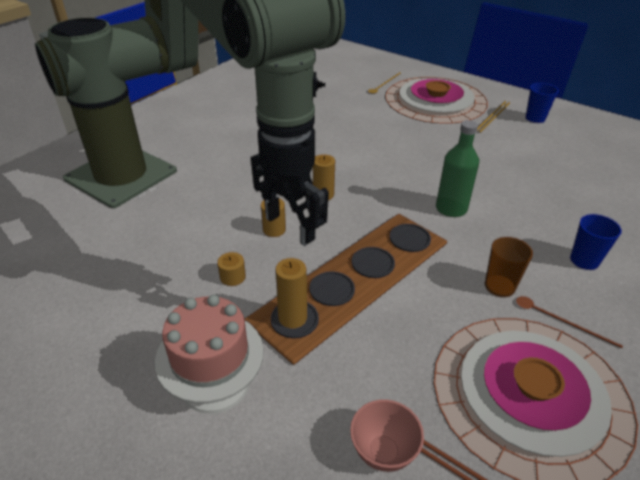

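The 120 mm candle stands upright in the plate nearest the cake, with its base at about (292,320) in the scene view. I'll place the other three.

Run:
```python
from h import *
np.set_printoptions(precision=1,suppress=True)
for k in(95,70,45):
    pick_place(k,R)
    if sensors.read_state()["grip_width"]<60: break
ctrl.move_l([450,0,300],vel=200); ctrl.move_ptp([183.5,544.9,300],R) if ctrl.solve_ik([183.5,544.9,300],R) is not None else ctrl.set_joints([1.095,.207,1.542,0,1.393,-.15])
for n in("top","scene"):
    p,_=optics.grab_frame(n); cv2.imwrite(f"pics/{n}2.png",p[:,:,::-1])
for x in candles():
    if x[0]>40: print(x[0],x[1],x[4],min(np.hypot(*(x[1]-np.array(q))) for q in P.values()))
```

```text
95 grip 48.43390346752939 30.938116908073425
lift 48.907093630381326
hit True [ 0.3 -0.1  1.2] [-0.1  0.3  4.3]
t 17.2417
70 grip 48.52240632081527 30.638891458511353
lift 48.558543681605016
hit True [0.4 0.  1.1] [0.3 0.2 4.1]
t 24.3333
45 grip 40.04041417158952 3.411806451549637
lift 39.766054726572946
hit False [ 0.1  0.  -3. ] [0.2 0.1 0. ]
t 32.875
93.13813880367688 [840.6 181. ] [841.5 181.2] 171.18469185190554
131.90703900262318 [ 614.  -111.5] [ 614.  -111.7] 0.9823908627543957
47.48506309243775 [451.4 -90.6] [451.8 -90.8] 164.7064905032432
```

View pics/top2.png

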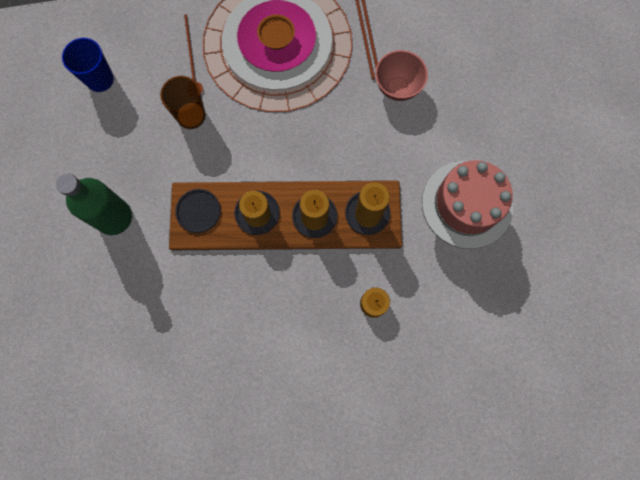

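View pics/scene2.png

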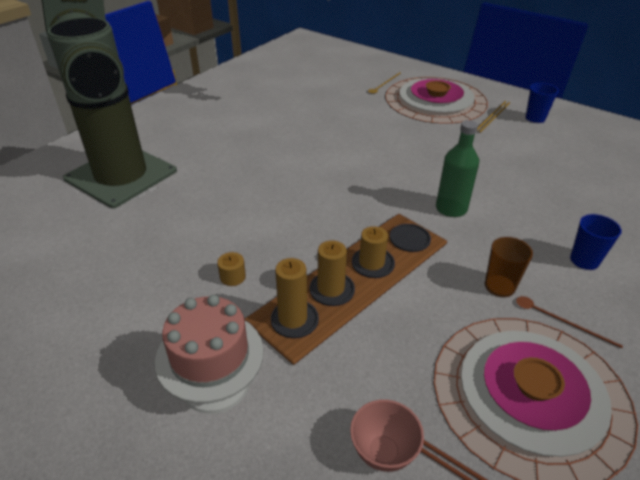

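The 120, 95 and 70 mm candles stand on their plates. The grasp on the 45 mm candle closed on nothing, and that candle still stands where it was, at (376,302) in the top view. I'll repeat the descent and look before closing.

Run:
```python
from h import *
np.set_printoptions(precision=1,suppress=True)
c=C[45]
ctrl.gripper_to(78); ctrl.move_ptp([*c,160],R); hit=ctrl.move_l([*c,35],vel=80,threshold=6)
s=sensors.read_state(); print(hit,s["eef_pos"],s["eef_rot"][:,1],s["force"],s["grip_width"],s["t"])
p,_=optics.grab_frame("scene"); cv2.imwrite("pics/s3.png",cv2.resize(p[160:320,150:350,::-1],(800,640-40)))
```

```text
False [452.  -91.   35.5] [ 1.  -0.2  0. ] [0.8 0.3 1.7] 77.80699859366261 41.5083
```

View pics/s3.png

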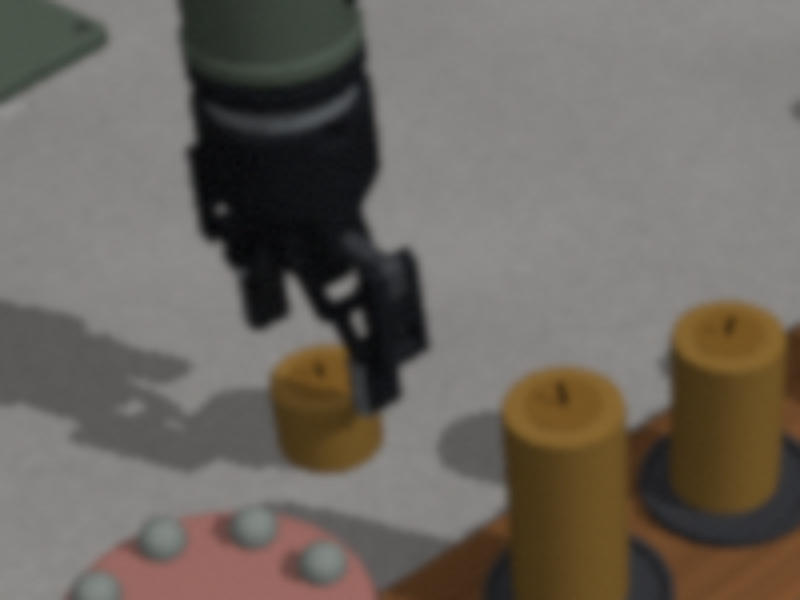

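The picture shows the fingertips beside the upper half of the candle, higher than I expected. I'll measure their height with depth.

Run:
```python
from h import *
np.set_printoptions(precision=1,suppress=True)
p,W,d,c=cloud("scene")
hsv=cv2.cvtColor(p,cv2.COLOR_RGB2HSV)
can=(hsv[...,1]>150)&(hsv[...,0]>12)&(hsv[...,0]<28)
w=np.zeros(d.shape,bool); w[235:285,205:250]=1
q=W[can&w&(d>0)]; print("candle",q.min(0),q.max(0),np.percentile(q,[5,50,95],axis=0))
w[:]=0; w[210:270,205:260]=1
f=(p.max(2)<60)&w&(d>0)&(W[...,2]>0); Q=W[f]
for lo,hi in((380,425),(440,465),(470,530)):
    k=Q[(Q[:,0]>lo)&(Q[:,0]<hi)]; 
    if len(k): print(lo,len(k),np.percentile(k,[1,5,20],axis=0))
print(sensors.read_state()["t"])
```

```text
candle [ 433.9 -117.9    4.6] [491.4 -73.3  97.8] [[ 440.1 -115.3   10.6]
 [ 462.4 -103.9   41.3]
 [ 476.8  -83.2   48.1]]
380 250 [[ 390.  -102.    55.3]
 [ 392.9 -101.    58.4]
 [ 410.7  -92.7   67.9]]
440 127 [[ 441.1 -128.1  119. ]
 [ 441.6 -127.3  122.6]
 [ 447.5 -126.   142.2]]
470 1107 [[ 470.9 -121.6   62.6]
 [ 473.5 -115.8   74. ]
 [ 482.1 -111.4  109.8]]
41.6083
```

Run:
```python
from h import *
np.set_printoptions(precision=0,suppress=True)
p,W,d,c=cloud("scene")
for u,vs in((243,range(252,274,3)),(247,range(246,266,4)),(216,range(236,252,3)),(213,range(230,248,3))):
    for v in vs: print(u,v,p[v,u],W[v,u])
def proj(X): x=c["R"]@X+c["t"]; x=c["mtx"]@x; return x[:2]/x[2]
s=sensors.read_state(); print(s["eef_rot"].round(3).tolist(), s["q"].round(3))
for o in(0,39,-39):
  for t in(12,25): print(o,t,proj(s["eef_pos"]+s["eef_rot"]@np.array([0,o,t])))
```

```text
243 252 [11 12 14] [ 512. -111.  113.]
243 255 [10 11 15] [ 513. -114.  109.]
243 258 [13 15 17] [ 502. -104.   88.]
243 261 [14 14 18] [ 504. -106.   83.]
243 264 [14 17 19] [ 503. -106.   76.]
243 267 [20 20 21] [ 499. -104.   65.]
243 270 [74 63 47] [477. -84.  29.]
243 273 [103  78  38] [476. -84.  20.]
247 246 [20 23 24] [ 518. -107.  126.]
247 250 [18 20 22] [ 511. -101.  110.]
247 254 [23 25 27] [ 518. -109.  110.]
247 258 [18 19 20] [ 520. -112.  104.]
247 262 [21 22 24] [503. -97.  73.]
216 236 [19 19 21] [414. -83.  78.]
216 239 [20 19 21] [413. -84.  72.]
216 242 [16 17 17] [412. -83.  63.]
216 245 [28 27 29] [411. -84.  55.]
216 248 [119 117 116] [371. -52.   3.]
216 251 [138 135 133] [375. -57.   1.]
213 230 [11 11 15] [411. -85.  94.]
213 233 [12 12 14] [413. -88.  89.]
213 236 [12 13 14] [413. -89.  82.]
213 239 [18 18 18] [412. -90.  75.]
213 242 [17 19 21] [411. -90.  67.]
213 245 [27 27 27] [411. -91.  61.]
[[0.176, 0.984, 0.001], [0.984, -0.176, -0.0], [-0.0, 0.001, -1.0]] [-0.  0.  2.  0.  1. -0.]
0 12 [231. 268.]
0 25 [232. 273.]
39 12 [244. 279.]
39 25 [244. 284.]
-39 12 [219. 258.]
-39 25 [220. 263.]
```

Depth puts the real fingertips at about z = 55 mm, when the TCP reading implies about 20. The tool is therefore roughly 35–40 mm higher than nominal, which explains the miss. I'll lower it under force guard and measure again.

Run:
```python
from h import *
np.set_printoptions(precision=0,suppress=True)
c45=C[45]
print(ctrl.move_l([*c45,10],vel=30,threshold=4), sensors.read_state()["eef_pos"],sensors.read_state()["force"],sensors.read_state()["t"])
p,W,d,c=cloud("scene")
m=(p.max(2)<60)&(d>0)&(W[...,2]>8)&(abs(W[...,0]-452)<90)&(abs(W[...,1]+91)<60)
Q=W[m]
for lo,hi in((380,425),(480,530)):
    k=Q[(Q[:,0]>lo)&(Q[:,0]<hi)]; print(np.percentile(k,[.5,2,5],axis=0))
cv2.imwrite("pics/s4.png",cv2.resize(p[160:320,150:350,::-1],(800,600)))
```

```text
False [452. -91.  10.] [ 1. -1.  0.] 42.6417
[[ 380. -142.   31.]
 [ 381. -141.   35.]
 [ 384. -140.   43.]]
[[ 480. -116.   40.]
 [ 480. -114.   45.]
 [ 481. -113.   60.]]
```

View pics/s4.png

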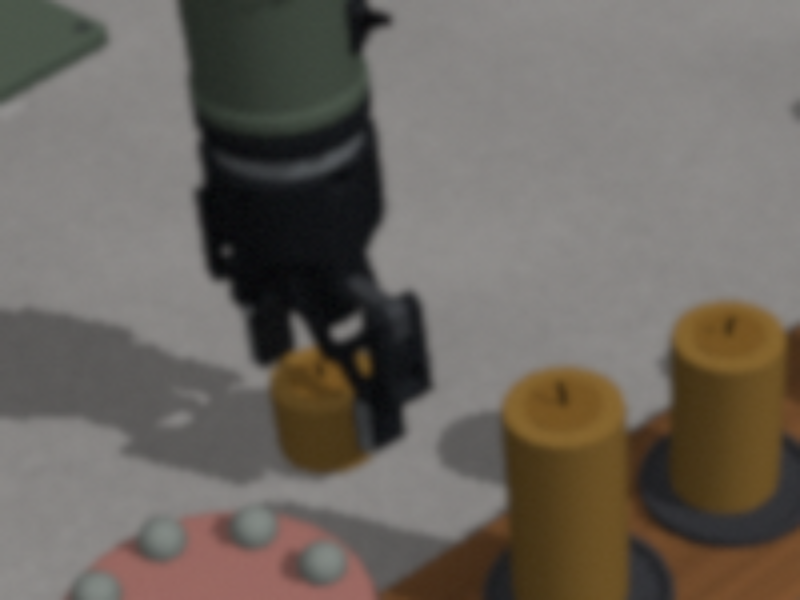

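The tips are now beside the candle at about z = 32 mm. I'll go 12 mm lower, grip, and place it.

Run:
```python
from h import *
np.set_printoptions(precision=1,suppress=True)
c=C[45];q=P[45]; g=-2; st=sensors.read_state
print(ctrl.move_l([*c,g],vel=30,threshold=4))
ctrl.gripper_to(40,force=30); print("grip",st()["grip_width"],st()["grasp_force"],st()["force"])
if st()["grip_width"]>45:
    ctrl.move_l([*c,100],vel=100); print("lift",st()["grip_width"])
    ctrl.move_l([*q,100],vel=150); ctrl.move_l([*q,g+22],vel=100)
    print("hit",ctrl.move_l([*q,g+12],vel=12,threshold=3),st()["eef_pos"][2]-g-15,st()["force"])
    ctrl.gripper_to(70); ctrl.move_l([*q,150],vel=120)
    ctrl.move_l([450,0,300],vel=200); ctrl.set_joints([1.095,.207,1.542,0,1.393,-.15])
for n in("top","scene"):
    p,_=optics.grab_frame(n); cv2.imwrite(f"pics/{n}5.png",p[:,:,::-1])
p,W,d,cc=cloud(); h=cv2.cvtColor(p,cv2.COLOR_RGB2HSV)
m=(h[...,0]>12)&(h[...,0]<28)&(h[...,1]>150)
for k in P:   # tops on plates
    t=m&(abs(W[...,2]-(k+17))<5)&(np.hypot(W[...,0]-P[k][0],W[...,1]-P[k][1])<45)
    if t.sum()>50:
        w=W[t]; print(k,t.sum(),w[:,2].mean(),(w.max(0)+w.min(0))[:2]/2-P[k])
        A=np.c_[w[:,:2]-w[:,:2].mean(0),np.ones(len(w))]; print("  tilt",np.linalg.lstsq(A,w[:,2],rcond=None)[0][:2].round(3))
b=W[175:240,60:135].reshape(-1,3); b=b[b[:,2]>195]; print("bottle",(b.min(0)+b.max(0))/2)
a=W[160:245,425:515].reshape(-1,3); a=a[(a[:,2]>64)&(a[:,2]<120)]; print("cake",(a.min(0)+a.max(0))/2, st()["t"])
```

```text
False
grip 49.357910497377375 31.122098565101624 [0.6 0.9 1.3]
lift 49.53363126238879
hit True 0.38269486357256177 [-0.3 -0.4  4.6]
120 659 135.29337345258955 [-0.1 -0.6]
  tilt [0. 0.]
95 626 110.06940726967613 [-0.1  1.3]
  tilt [-0. -0.]
70 589 85.18439359968914 [-0.2  0.3]
  tilt [0. 0.]
45 564 60.209823353870505 [-1.3 -1.5]
  tilt [0. 0.]
bottle [537.6 198.  615.3]
cake [ 592.1 -278.9   92.6] 54.65
```

View pics/top5.png

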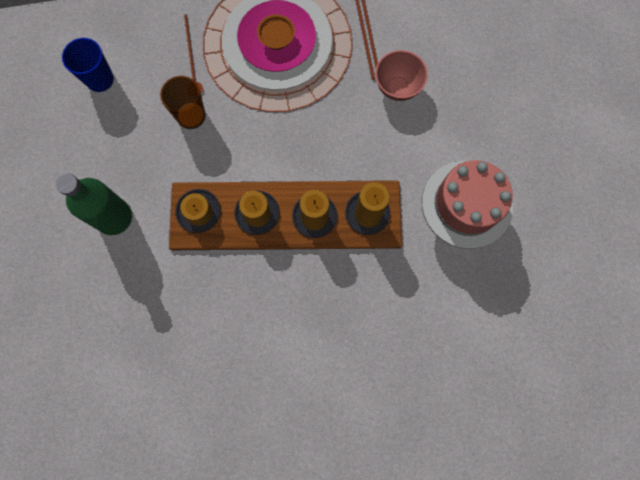

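View pics/scene5.png

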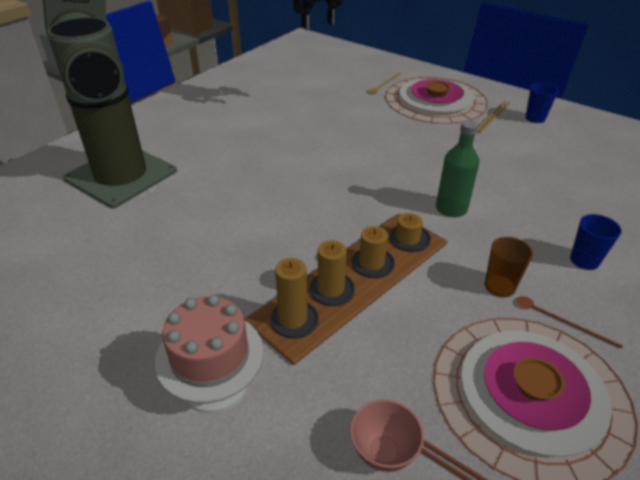

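All four candles stand level, within about 2 mm of their plate centres, and step down from the cake to the bottle. The cake stand and bottle haven't moved in the picture: bottle cap at (68,184), cake at (470,200).

```bash
python3 -c "
from plant import ctrl
print(ctrl.finish_job())"
```

```text
the job is handed in; nothing more can be done
None
```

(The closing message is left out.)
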